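Unlock the contact grill and hold its lid open

TASK

The contact grill was put away with its lid locked: slide the lock on its front ledge all the way to the right (the open end) while the lid is still down, then raise the lid by its handle and hold it open at 40 degrees so that I can wipe the plates. The lid has no stay and falls shut by itself, so finish still holding it by the handle, at rest at that angle, with the lock left open, and leave the other things on the worktop where they stand.

Things in the scene. Friction and masses are not known exactly. Their poses are not given: they have to be found in the camera images.
- grill: black and steel contact grill, 360 mm wide (y), 262 deep (x), 109 high when shut; fixed. Origin: centre of its underside. Axes: x to its back (hinge side), y to the left as the robot faces it, z up. In mm in this frame: the base's front ledge x -136 to -63, top z 55; the shut lid x -63 to 87, y -158 to 158, top z 109; hinge axis along y at x 100, z 85.
- grill_hinge (a point): middle of the lid's hinge axis, at (100, 0, 85) mm in the grill's frame; axes as the grill's. At 40 degrees the handle bar's middle stands 153 mm in front of this point and 152 mm above it.
- grill_lid (a joint): angle of the lid in rad: 0 shut, grows as its front edge rises, stop at 1.75; 40 degrees is 0.698. About 0.9 kg, falls shut when released; some 4 N at the handle lift it. While the lock is shut, its hook stands over a lip on the lid's front, which then rises no more than about 1 degree.
- handle_bar (a point): middle of the lid's handle, on the axis of a round black bar 18 mm thick, 136 long, along y, on posts at y -60 and 60 mm; 43 mm free between bar and lid, 39 below it. The bar can turn in the fingers. At lid angle a it is 215 cos a - 18 sin a mm before and 215 sin a + 18 cos a above the hinge axis: (-115, 0, 103) in the grill's frame when shut.
- grill_lock (a joint): the lock's position in m along its track on the right part of the ledge: 0 shut (inner end), 0.035 fully open (right-hand end, stop). It moves along the grill's -y with about 2 N of friction and stays where it is left.
- lock_grip (a point): middle of the lock's upright black grip, 13 mm in x, 20 in y, z 60 to 102 mm; the point is at (-110, -120 - travel, 83) mm in the grill's frame, axes as the grill's. 40 mm free behind it to the lid, free in front and to its right. The lock's steel hook stands 26 to 44 mm to its left, top z 73 mm, and slides with it.
- side_plate: bystander: empty plate, 215 mm across, 19 mm high, far left. Origin at the centre of its underside.
- fork: bystander: table fork, 204 mm long, lying on the worktop near the front edge, left of the grill. Origin under its middle.
- timer: bystander: kitchen timer, 69 mm across, 70 mm high, left of the grill. Origin at the centre of its underside.
- salt: bystander: salt shaker, 44 mm across, 90 mm high, right of the grill. Origin at the centre of its underside.
- tin: bystander: food tin, 57 mm across, 72 mm high, far right. Origin at the centre of its underside.
- mug: bystander: small white cup with a handle, 60 x 84 x 49 mm, near right. Origin at its underside.
- soap: bystander: tall dish soap bottle, 51 x 79 x 237 mm, far right at the back. Origin at the centre of its underside.

How it is judged:
On the way, in this order (a step that is already met when the one before it is completed fails the run):
1. the lock is slid fully open while the lid is still shut (value of joint grill_lock above 0.031 m and value of joint grill_lid below 0.06 rad), for 0.2 s.
2. the lid is raised past 20 degrees by its handle (value of joint grill_lid above 0.349 rad and contact force between the fingers and grill_lid above 0.5 N and distance between the grasp point and handle_bar below 0.08 m), for 0.1 s.
At the end, for the whole second after the job is handed in: the lid stands at 40 degrees (between 35 and 45), at rest, carried by the robot's fingers (over 0.8 N of contact) at its handle (grasp point within 80 mm of the bar's middle), and the lock is fully open (within 4 mm of its open end) (value of joint grill_lid between 0.611 and 0.785 rad and velocity of joint grill_lid between -0.05 and 0.05 rad/s and contact force between the fingers and grill_lid above 0.8 N and distance between the grasp point and handle_bar below 0.08 m and value of joint grill_lock above 0.031 m); the arm keeps its last pose, push and grip.
It fails at once if one of the things standing round the grill is shifted by more than 15 mm (distance of any of side_plate, fork, timer, salt, tin, mug, soap from where it was at the start of the episode above 0.015 m).
It also fails if it takes over 48 s, if anything falls off the work surface, if the arm or the gripper's body presses on something with over 40 N, if the wrist force passes 120 N, or if a joint passes its speed limit or range.

ROBOT

A 6-joint arm with a two-finger parallel gripper is mounted at the origin on a cart in front of the work surface, level with it; the furniture and walls round the work are solid. World frame = base frame: x ahead of the robot, y to its left, z up, the work surface at z = 0. Lengths are in m, angles in rad, forces in N, time in s.
With the tool pointing down it reaches from about 0.35 to 0.975 m from the base axis. Payload 4.9 kg.
Tool frame: the origin (TCP) lies at the very end of the fingers, on their centre line; the grasp point (between the pads) lies 19 mm behind it (ctrl.grip_point_offset is the distance from the TCP to the grasp point, in m); z points along the fingers, y is the line along which they close (so a half turn about z gives the same grasp; the last joint's range is limited). The gripper opens to 85 mm and grips with 20 to 120 N. Pads are 22 mm wide; open, the fingers measure 114 mm over their backs; the gripper's body (76 mm by 85 mm) begins 54 mm behind the grasp point. The pads swing forward as they close: fully open they stand 13 mm farther back than shut.
Start: joints at [-1.401, 0.053, 1.613, -0, 1.476, -0.119], TCP at [0.178, -0.599, 0.231] pointing down, gripper open.
Joint ranges: [-3.01, 3.01], [-1.01, 2.22], [0.06, 2.58], [-1.02, 4.17], [0.09, 2.62], [-3.14, 3.14]. Speed limits (rad/s): [2.57, 2.57, 3.14, 3.14, 3.14, 3.14].

INTERFACE

Orientations are given as a rotation vector (axis times angle).
In Python, from station import ctrl gives the robot as it stands.
- The arm moves only by the tool send_rows, never from a script. Its argument "rows" is a list of rows, each a list of 3 entries, a list of its own where there are three numbers: the finger opening in cm, from 0 to 8.54, then the shift along the tool's x, y, z in cm, then the turn about the tool's z in degrees. A call has 1 to 10 rows; each row shifts and turns the commanded pose from where the row before left it, along the tool's axes as they then stand; what a row does not reach is not made up. A row lasts 1/8 s, in which the tool goes at most 62.5 mm and 10.7 degrees, less where a joint would pass 70% of its speed; a pose out of reach is approached as far as the arm can. A call with a gripper value outside its range is refused whole. The fingers move at their own pace and stop on an object; "newtons" is the grip in N (left out, the last holds). Time passes only in rows, so rows that do not move let the fingers close. It gives the time, the measured TCP pose, the force, the opening and the grip force at its end, in the units of the state.
- ctrl.get_obs(): the state, without advancing time (a new reading comes with each control period).
- ctrl.get_image(name): name is "scene" or "top" or "wrist"; returns a dict with "frame" (480x640x3 uint8, red, green, blue), "range_z" (480x640 float32, m along the optical axis (not along the pixel's ray), 0 where there is no reading), "fx", "fy", "cx", "cy" (pixels), "cam_to_world" (4x4, takes a point from camera to world coordinates). Camera axes: x right, y down, z forward; pixel columns grow to the right and rows downward; lengths in m; the calibration is good to about 2 mm. The wrist camera is an equidistant fisheye: a pixel r from the principal point sees the ray r / f radians off the axis. A picture is of the moment at which its call begins.
- ctrl.finish_job(): hands the job in; it is judged then, once.
The state is a dict: "t": time; "q": joint angles; "dq": joint speeds; "effort": joint torques, N m; "tool_pos": TCP position; "tool_rot": TCP orientation; "contact_force": force on the tool from outside, world axes, zero at the start; "wrist_torque": the same for the moment, N m; "opening": finger opening in m; "grip_force": force on a finger pad.
Only numpy, scipy, OpenCV 4.12 (cv2) and the standard library are available. Lean on these libraries where they do the work, as an engineer would, in place of code of your own. Each camera call takes 0.05 s, during which the arm holds its last target. There are 200 camera calls.

## Working session

There is one attempt and no reset: what is moved stays moved. The work goes in short steps, Python scripts to look and compute and a tool call to move; the robot and the scene stay as the last step left them, time stands still between calls to the robot, and variables do not carry over. Pictures are saved under pics/ and viewed, at most 10 in all, crops included, and the job is handed in when it is done.

Besides the shell and the picture viewer there is one more tool, called after ">>>" as name([rows], argument=value, ...), one row to a line, values as JSON. send_rows: Moves the arm, as the interface text tells. Its arguments: {"type":"object","properties":{"rows":{"type":"array","items":{"type":"array"}},"newtons":{"type":"number"}},"required":["rows"]}

```bash
ls; mkdir -p pics
cat > h.py <<'E'
import numpy as np, cv2
from station import ctrl
def cloud(im):
    z=im["range_z"]; v,u=np.mgrid[:480,:640]
    p=np.stack([(u-im["cx"])/im["fx"]*z,(v-im["cy"])/im["fy"]*z,z,np.ones_like(z)],-1)
    w=p@np.array(im["cam_to_world"]).T
    w=w[...,:3]; w[z==0]=np.nan
    return w
E
python3 - <<'E'
from h import *
for n in("top","scene"):
    im=ctrl.get_image(n); cv2.imwrite(f"pics/{n}0.png",im["frame"][...,::-1]); np.savez(f"{n}0.npz",**im)
    print(n,im["fx"],im["cx"],im["cy"],np.round(im["cam_to_world"],3))
o=ctrl.get_obs();print(o, ctrl.grip_point_offset)
E
```

```text
pics
top 475.21143234972425 313.9325291529082 238.9813886189323 [[-0.027 -0.997  0.078  0.389]
 [-0.999  0.028  0.017 -0.017]
 [-0.019 -0.077 -0.997  1.461]
 [ 0.     0.     0.     1.   ]]
scene 469.49539732709485 318.37491404018016 242.75045855893148 [[-0.765 -0.238  0.599 -0.457]
 [-0.644  0.306 -0.701  1.097]
 [-0.016 -0.922 -0.387  0.701]
 [ 0.     0.     0.     1.   ]]
{'t': 0.1, 'q': array([-1.40100299e+00,  5.33349293e-02,  1.61413942e+00, -3.76125700e-05,
        1.47597319e+00, -1.19006868e-01]), 'dq': array([ 1.07950113e-03, -2.21159108e-03, -4.48202641e-03,  2.87397621e-03,
        4.65422646e-05,  7.60482129e-04]), 'effort': array([-7.81183826e-04, -3.94904244e+01, -3.71365643e+01, -2.30302776e-04,
        3.85642677e-03, -7.48483558e-06]), 'tool_pos': array([ 0.17789401, -0.59857446,  0.23016893]), 'tool_rot': array([-3.10706139e+00, -4.51810308e-01,  1.32692493e-04]), 'contact_force': array([-0.29445554, -0.28369637, -0.12534675]), 'wrist_torque': array([-0.00371216,  0.02012885,  0.04235926]), 'grip_force': 0.0, 'opening': 0.08564822301268414} 0.0187
```

View pics/top0.png

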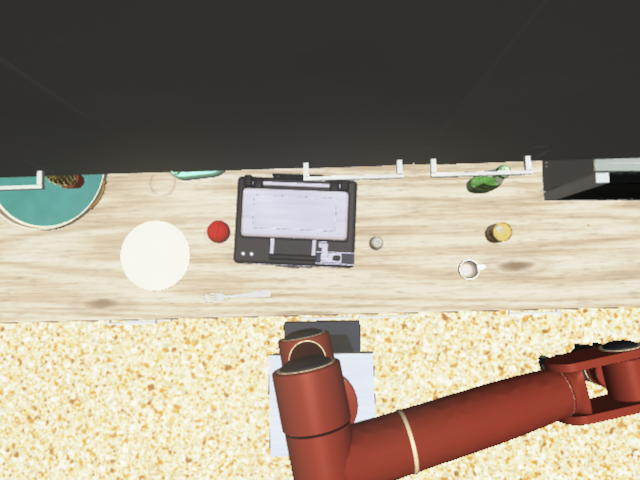

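View pics/scene0.png

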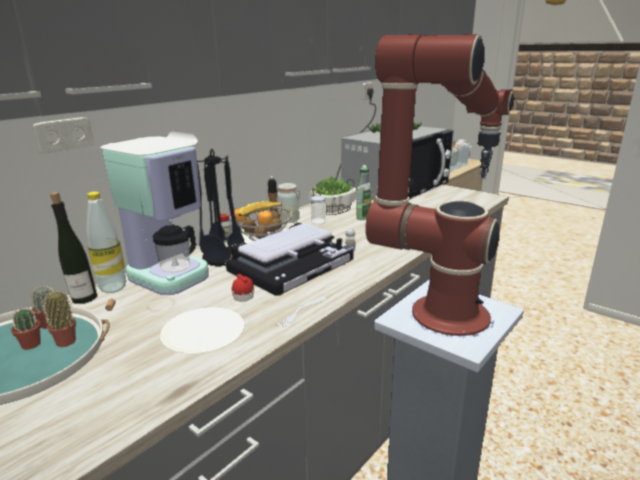

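The top view shows the grill at columns 234–356, rows 176–267. Its handle is at about (293,255) and the lock at about (330,255). The salt shaker stands at (376,242), the mug at (470,269) and the timer at (218,231). Next I'll measure the grill's pose from depth.

Run:
```python
from h import *
im=dict(np.load("top0.npz")); w=cloud(im)
roi=np.zeros((480,640),bool); roi[170:272,228:362]=1
m=roi&(w[...,2]>0.035)&(w[...,2]<0.13)
P=w[m]; r=cv2.minAreaRect(P[:,:2].astype(np.float32)*1000); print("grill all",r, np.percentile(P[:,2],[5,50,95]))
lid=roi&(w[...,2]>0.098)&(w[...,2]<0.118)
f=im["frame"].astype(int); br=lid&(f.min(-1)>150)
k=cv2.morphologyEx(br.astype(np.uint8),cv2.MORPH_OPEN,np.ones((5,5)))
print("lid bright",cv2.minAreaRect(w[k>0][:,:2].astype(np.float32)*1000),np.median(w[k>0][:,2]))
for n,(u0,u1,v0,v1) in dict(lock=(314,356,238,268),handle=(268,320,236,268),salt=(366,386,232,252),timer=(205,232,218,245)).items():
    q=w[v0:v1,u0:u1].reshape(-1,3); 
    h=q[q[:,2]>(0.075 if n in("lock","handle") else 0.03)]
    print(n,len(h),np.round(np.nanmin(h,0),3),np.round(np.nanmax(h,0),3),np.round(np.nanmedian(h,0),3))
c=im["frame"][165:280,225:400,::-1]; cv2.imwrite("pics/c.png",cv2.resize(c,None,fx=4.5,fy=4.5,interpolation=cv2.INTER_CUBIC))
np.set_printoptions(linewidth=250)
print(np.round(w[236:270:2,312:358:2,2]*1000))
```

```text
grill all ((559.321533203125, 73.47775268554688), (380.70001220703125, 283.0700378417969), 86.08013916015625) [0.04840323 0.1011429  0.11156528]
lid bright ((572.0274047851562, 61.75410461425781), (302.55108642578125, 137.17703247070312), 85.83311462402344) 0.107555886620198
lock 202 [ 0.434 -0.089  0.075] [0.498 0.007 0.112] [ 0.49  -0.031  0.097]
handle 612 [ 0.434 -0.009  0.076] [0.508 0.139 0.118] [0.458 0.064 0.106]
salt 164 [ 0.464 -0.196  0.031] [ 0.504 -0.155  0.093] [ 0.482 -0.172  0.08 ]
timer 392 [0.501 0.265 0.031] [0.566 0.329 0.077] [0.531 0.292 0.056]
[[102. 104. 108. 108. 106. 100. 106. 103. 105. 107. 102. 106. 104. 109. 108. 101. 105.  93.  57.  58.  52.  50.  -0.]
 [ 97.  99.  98.  99. 101.  97. 100. 104.  97.  91. 101. 110.  98. 105. 104. 108. 101.  95.  59.  54.  50.  39.   3.]
 [109. 106.  86.  87.  86.  88.  87.  86.  89.  90.  89.  94.  91.  88.  91.  91.  88.  91.  54.  47.  48.   5.  -3.]
 [105. 100.  55.  62.  80.  64.  86.  60.  52.  53.  58.  57.  54.  56.  55.  51.  54.  53.  49.  57.  52.  -0.   0.]
 [104. 108.  54.  64.  55.  73.  73.  69.  59.  56.  56
[... 779 characters left out ...]
10.  50.  59.  60.  67.  73.  77.  62.  56.  59. 103.  99. 102.  67.  54.  56.  57.  56.  54.  56.   3.  -4.]
 [105. 111.  59.  60.  61.  67.  73.  69.  62.  58.  54.  62.  59.  55.  58.  53.  57.  54.  60.  53.  55.  -5.  -5.]
 [ 56.  53.  57.  62.  58.  55.  59.  63.  57.  55.  59.  57.  59.  58.  62.  59.  58.  56.  61.  53.  59.  -0.  -1.]
 [ 52.  56.  55.  52.  55.  51.  53.  53.  51.  57.  52.  51.  49.  57.  62.  56.  61.  58.  60.  59.  62.   1.   0.]
 [ -2.  20.  41.  47.  47.  43.  46.  47.  39.  45.  46.  50.  41.  42.  46.  48.  43.  49.  49.  48.  -8.  -3.  -5.]
 [  3.   3.  -3.  -2.   1.  -0.  -8.  -1.   3.   0.  -2.  -5.  -6.  -3.  -2.   1.  -3.  -3.   1.   3.  -4.  -4.  -0.]]
```

View pics/c.png

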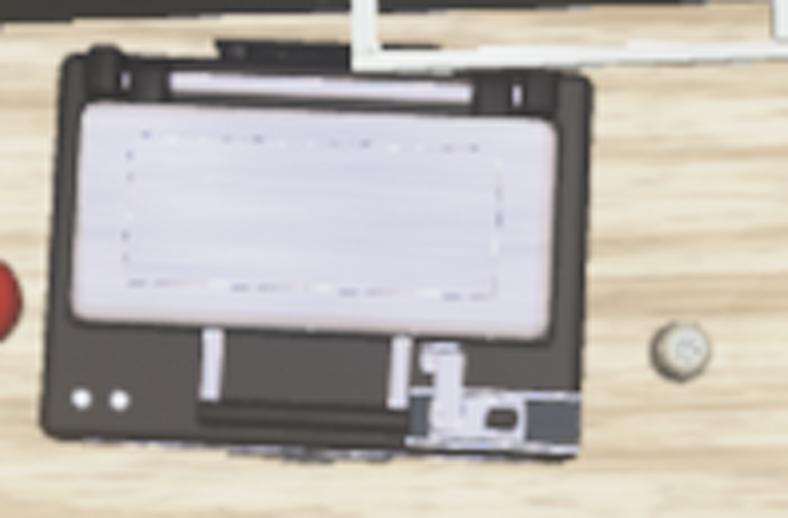

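Run:
```python
from h import *
im=dict(np.load("top0.npz")); w=cloud(im); f=im["frame"].astype(int)
M=np.array(im["cam_to_world"])
def ray(u,v,z):
    d=M[:3,:3]@[(u-im["cx"])/im["fx"],(v-im["cy"])/im["fy"],1]; return M[:3,3]+d*(z-M[2,3])/d[2]
# bar: z>0.09, rows 250..262
v,u=np.mgrid[:480,:640]
b=(w[...,2]>0.092)&(w[...,2]<0.125)&(v>251)&(v<264)&(u>262)&(u<322)
P=np.array([ray(a,c,0.108) for a,c in zip(u[b],v[b])])
r=cv2.minAreaRect(P[:,:2].astype(np.float32)*1000); print("bar",r,b.sum(),np.median(w[b][:,2]))
g=(w[...,2]>0.085)&(v>251)&(v<264)&(u>328)&(u<348)
print("grip",g.sum(),[np.round(ray(u[g].mean(),v[g].mean(),0.102),4)],u[g].mean(),v[g].mean())
yaw=np.radians(-4);R=np.array([[np.cos(yaw),-np.sin(yaw)],[np.sin(yaw),np.cos(yaw)]])
o=np.array([.572,.0618])-R@[.012,0]
for n,p in dict(o=(0,0),bar=(-.115,0),grip=(-.11,-.12)).items(): print(n,o+R@p)
```

```text
bar ((447.32977294921875, 71.35006713867188), (134.1573944091797, 22.801706314086914), 88.40308380126953) 315 0.10832224241330013
grip 33 [array([ 0.4412, -0.055 ,  0.102 ])] 335.8181818181818 257.0
o [0.56002923 0.06263708]
bar [0.44530937 0.07065907]
grip [ 0.44192641 -0.0493974 ]
```

>>> send_rows([
  [8.5,[0,0,0],-10],
  [8.5,[0,0,0],-10],
  [8.5,[0,0,0],-10],
  [8.5,[0,0,0],-10],
  [8.5,[0,0,0],-10],
  [8.5,[0,0,0],-10],
  [8.5,[0,0,0],-9.4],
])

```text
t: 0.98
tool_pos: [0.1779, -0.5987, 0.2305]
tool_rot: [-2.292, -2.147, -0.001]
contact_force: [0.8, 0.4, -0.3]
opening: 0.085
grip_force: 0.0
```

>>> send_rows([
  [8.5,[5.6,2.2,0],0],
  [8.5,[5.6,2.2,0],0],
  [8.5,[5.6,2.2,0],0],
  [8.5,[5.6,2.2,0],0],
  [8.5,[5.6,2.2,0],0],
  [8.5,[5.6,2.2,0],0],
  [8.5,[5.6,2.2,0],0],
  [8.5,[5.6,2.2,0],0],
  [6,[5.6,2.2,1],0],
  [5,[5.6,2.2,1],0],
])

```text
t: 2.22
tool_pos: [0.4374, -0.0541, 0.211]
tool_rot: [2.298, 2.141, 0.001]
contact_force: [0.8, 1.1, -0.9]
opening: 0.0516
grip_force: 0.0
```

>>> send_rows([
  [4.5,[0,0,0],0],
  [4.5,[0,0,0],0],
])

```text
t: 2.48
tool_pos: [0.4368, -0.056, 0.2109]
tool_rot: [-2.297, -2.142, 0.001]
contact_force: [-0.0, 0.8, 0.6]
opening: 0.0451
grip_force: 0.0
```

Run:
```python
from h import *
im=ctrl.get_image("wrist"); o=ctrl.get_obs(); np.savez("w1.npz",**im); cv2.imwrite("pics/w1.png",im["frame"][...,::-1])
print(im["fx"],im["cx"],im["cy"],np.round(im["cam_to_world"],3),o["tool_pos"],o["tool_rot"],o["opening"],o["q"])
```

```text
371.64829954431775 320.616471536848 235.78052634448312 [[ 0.997 -0.067 -0.025  0.443]
 [-0.071 -0.942 -0.327  0.029]
 [-0.001  0.328 -0.945  0.355]
 [ 0.     0.     0.     1.   ]] [ 0.43679829 -0.05667045  0.2112458 ] [ 2.29943332e+00  2.14055393e+00 -6.63938498e-04] 0.04478361122839481 [-2.98039610e-01 -4.02826086e-01  2.04594977e+00 -3.86180732e-04
  1.49864716e+00 -2.26474763e-01]
```

View pics/w1.png

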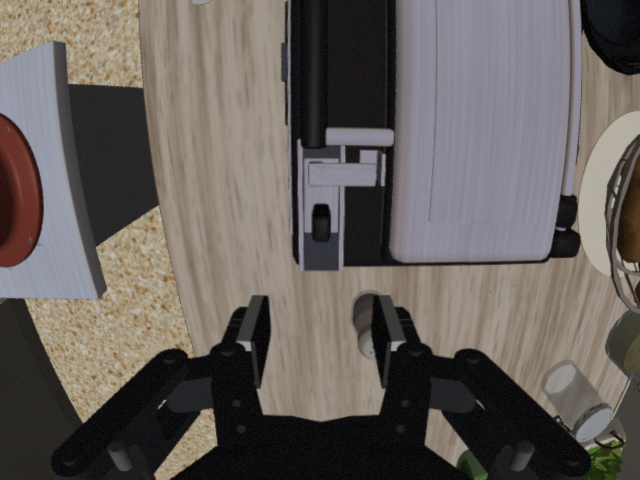

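The wrist view shows the lock's grip as a dark block at about (321,222), the hook at (342,175) and the bar at column 313. I'll cast rays from these pixels.

Run:
```python
from h import *
im=dict(np.load("w1.npz")); M=im["cam_to_world"]
def ray(u,v,z):
    a=np.array([u-im["cx"],v-im["cy"]]); r=np.hypot(*a); t=r/im["fx"]
    d=M[:3,:3]@np.r_[a/r*np.sin(t),np.cos(t)]; return M[:3,3]+d*(z-M[2,3])/d[2]
g=im["frame"].max(-1); c=cv2.resize(im["frame"][120:280,280:400,::-1],None,fx=4,fy=4,interpolation=cv2.INTER_CUBIC); cv2.imwrite("pics/w1c.png",cv2.convertScaleAbs(c,alpha=1.5,beta=25))
np.set_printoptions(linewidth=200)
print(g[196:250:2,304:342:2])
for n,(u,v,z) in dict(topfar=(321,241,.102),topnear=(321,215,.102),bot=(321,204,.06),L=(313,230,.102),R=(330,230,.102),barL=(303,147,.103),barR=(326,147,.103),ledge_fr=(300,268,.055)).items(): print(n,np.round(ray(u,v,z),4))
```

```text
[[102 149 150 152 148 151 154 148 151 152 154 152 151 156 149 152 152 103 137]
 [100 146 152 153 148 150 152 151 148 151 153 152 153 155 151 147 152 100 140]
 [103 149 150 152 147 148 150 150 147 153 152 152 153 154 150 149 152  98 140]
 [102 148 152 152 148 148 143 146 142 144 147 150 152 154 150 149 152  97 136]
 [102 148 150 155 146 103  47  45  40  42  42  69 115 153 150 149 153  96 136]
 [101 147 150 152 140  39   9   7   9  11  18   4  59 148 148 150 153  94 137]
 [108 149 151 153 124  27   7   6   7   8   3   9  39 144 151 149 152  91 139]
 [109 148 149 153  99  15   5   9   4  16   6   9  15 109 149 150 152  85 141]
 [110 148 149 152  69   5   2  10   5   8  16  11  15  82 148 149 152  85 142]
 [110 150 148 148  55   6   5   7   6   0  13   3  17  69 146 150 149  84 141]
 [106 148 150 148  48   6   7  11  15  16  16  16  17  53 146 148 150  80 143]
 [109 148 149 151  54  17  22  22  27  24  25  21  21  50 146 150 153  79 144]
 [109 146 149 148  52  19  28  30  35  41  38  37  26  49 147 150 153  75 144]
 [108 146 149 151  50  23  28  33  38  39  42  42  26  48 148 147 150  76
[... 577 characters left out ...]
 43  23  27  24  24  31  26  23  23  52  59  60  57  74 151]
 [ 61  56  58  60  58  29  18  21  20  21  23  22  37  59  60  59  59  78 152]
 [ 63  56  60  57  63  61  48  48  53  45  47  50  58  61  59  60  59  83 153]
 [ 64  55  60  59  62  61  59  58  59  59  57  64  59  58  58  57  58  83 154]
 [ 63  58  59  56  61  60  56  62  60  55  57  58  60  59  59  62  59  84 155]
 [ 62  55  58  57  58  59  60  60  58  59  58  60  58  58  57  60  58  86 150]]
topfar [ 0.4369 -0.0628  0.102 ]
topnear [ 0.4383 -0.0434  0.102 ]
bot [ 0.4381 -0.046   0.06  ]
L [ 0.4318 -0.0541  0.102 ]
R [ 0.4439 -0.0549  0.102 ]
barL [0.4296 0.0056 0.103 ]
barR [0.4451 0.0044 0.103 ]
ledge_fr [ 0.4154 -0.1039  0.055 ]
```

View pics/w1c.png

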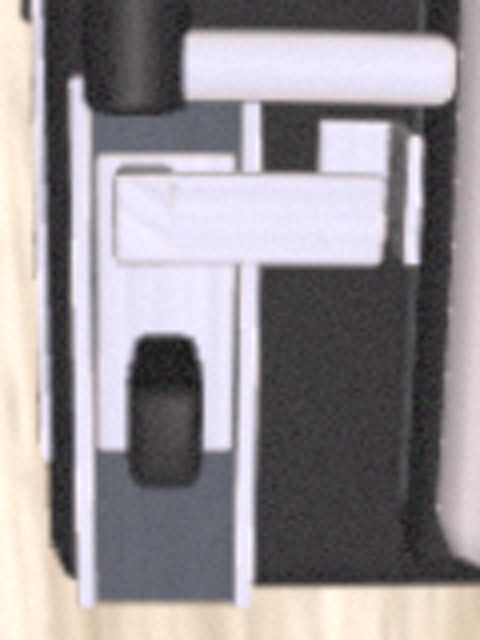

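>>> send_rows([
  [4.5,[0.3,0.2,4],0],
  [4.5,[0,0,4],0],
  [4.5,[0,0,3.5],0],
  [4.5,[0,0,2],0],
  [4.5,[0,0,0],0],
  [2,[0,0,0],0],
  [0.5,[0,0,0],0],
  [0.5,[0,0,0],0],
  [0.5,[0,0,0],0],
  [0.5,[0,0,0],0],
], newtons=30)

```text
t: 3.78
tool_pos: [0.4374, -0.0538, 0.078]
tool_rot: [-2.296, -2.14, 0.009]
contact_force: [-13.4, -0.0, 11.9]
opening: 0.0126
grip_force: 32.5
```

>>> send_rows([
  [0.5,[0,-0.2,-0.2],0],
  [0.5,[-0.6,0,0],0],
  [0.5,[-0.6,0,0],0],
  [0.5,[-0.6,0,0],0],
  [0.5,[-0.6,0,0],0],
  [0.5,[-0.6,0,0],0],
  [0.5,[-0.5,0,0],0],
  [0.5,[0,0,0],0],
])

```text
t: 4.78
tool_pos: [0.4349, -0.0832, 0.0781]
tool_rot: [-2.293, -2.133, -0.015]
contact_force: [2.4, 22.5, -1.5]
opening: 0.0126
grip_force: 31.2
```

Run:
```python
from h import *
im=ctrl.get_image("wrist"); o=ctrl.get_obs(); np.savez("w2.npz",**im)
c=cv2.resize(im["frame"][80:330,220:420,::-1],None,fx=2.4,fy=2.4,interpolation=cv2.INTER_CUBIC); cv2.imwrite("pics/w2.png",cv2.convertScaleAbs(c,alpha=1.4,beta=25))
print(o["tool_pos"],o["contact_force"],o["wrist_torque"],o["opening"],np.round(im["cam_to_world"],3))
```

```text
[ 0.43490169 -0.08318158  0.07814288] [ 2.80287198 21.23072639 -2.04470325] [ 3.45423813 -0.39360067  0.02026876] 0.012619746540452661 [[ 0.997 -0.069 -0.024  0.442]
 [-0.073 -0.946 -0.314 -0.   ]
 [-0.001  0.315 -0.949  0.223]
 [ 0.     0.     0.     1.   ]]
```

View pics/w2.png

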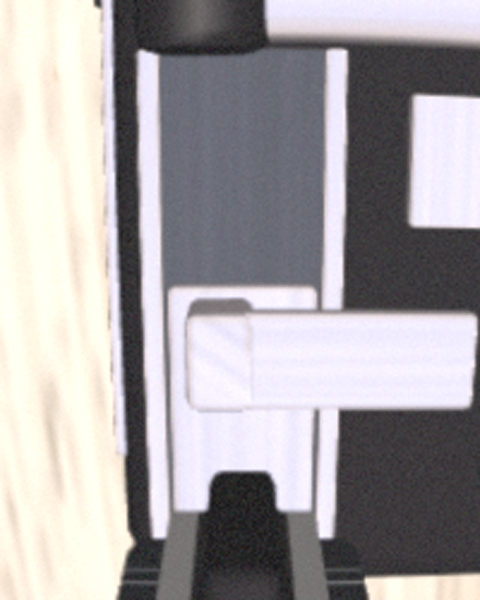

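Run:
```python
from h import *
for f,pts in (("w1.npz",[(330,163.5),(330,186)]),("w2.npz",[(370,210.5),(370,250)])):
    im=dict(np.load(f)); M=im["cam_to_world"]
    for u,v in pts:
        a=np.array([u-im["cx"],v-im["cy"]]); r=np.hypot(*a); t=r/im["fx"]
        d=M[:3,:3]@np.r_[a/r*np.sin(t),np.cos(t)]; print(np.round(M[:3,3]+d*(.073-M[2,3])/d[2],4))
```

```text
[ 0.4474 -0.0113  0.073 ]
[ 0.4463 -0.0289  0.073 ]
[ 0.4593 -0.0405  0.073 ]
[ 0.4587 -0.0582  0.073 ]
```

>>> send_rows([
  [0.5,[-0.3,0,0],0],
  [0.5,[0,0,0],0],
])

```text
t: 5.08
tool_pos: [0.4348, -0.0836, 0.0781]
tool_rot: [-2.29, -2.13, -0.021]
contact_force: [2.9, 31.6, 0.5]
opening: 0.0125
grip_force: 31.4
```

>>> send_rows([
  [0.5,[0.7,0,0],0],
  [4.5,[0,0,0],0],
  [4.5,[0,0,0],0],
  [4.5,[0,0,0],0],
  [4.5,[0,0,-3],0],
  [4.5,[0,0,-4],0],
  [4.5,[0,0,0],0],
])

```text
t: 5.95
tool_pos: [0.4377, -0.0854, 0.1527]
tool_rot: [2.294, 2.136, 0.005]
contact_force: [0.2, -0.5, -0.0]
opening: 0.045
grip_force: 0.0
```

>>> send_rows([
  [4.5,[4,-0.2,0],0],
  [4.5,[4,-0.2,0],0],
  [4.5,[4,-0.2,0],0],
  [4.5,[3.6,-0.2,0],0],
  [4.5,[0,0,0],0],
])

```text
t: 6.58
tool_pos: [0.4375, 0.0735, 0.1473]
tool_rot: [-2.294, -2.145, 0.002]
contact_force: [0.8, -0.2, 0.4]
opening: 0.0448
grip_force: 0.0
```

Run:
```python
from h import *
im=ctrl.get_image("wrist"); o=ctrl.get_obs(); t=ctrl.get_image("top")
cv2.imwrite("pics/w3.png",np.hstack([cv2.resize(im["frame"][...,::-1],None,fx=.7,fy=.7),cv2.resize(t["frame"][220:290,290:370,::-1],(384,336))]))
print(o["tool_pos"],o["contact_force"])
```

```text
[0.43763881 0.07248378 0.14746525] [ 0.10827949 -0.58474129  0.75052561]
```

View pics/w3.png

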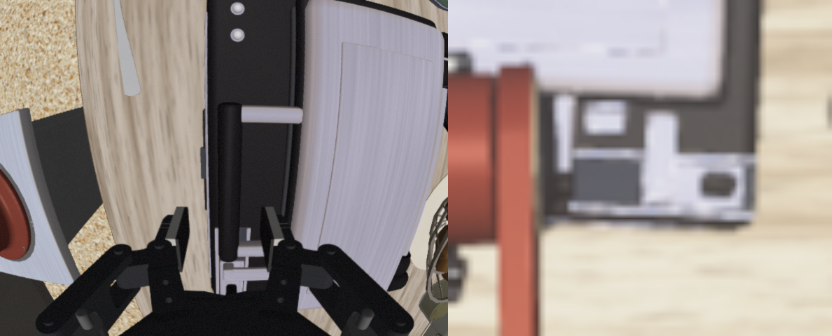

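The lock stands at the right-hand end, with its grip at (717,183) in the picture. The bar lies between the open fingers, so I'll go down and grip it.

>>> send_rows([
  [4.5,[0,0.3,3],0],
  [4.5,[0,0,2.5],0],
  [4.5,[0,0,0.6],0],
  [1,[0,0,0],0],
  [1,[0,0,0],0],
  [1,[0,0,0],0],
  [1,[0,0,0],0],
  [1,[0,0,0],0],
], newtons=40)

```text
t: 7.68
tool_pos: [0.4409, 0.0715, 0.0883]
tool_rot: [2.298, 2.141, -0.002]
contact_force: [-5.0, -1.5, 3.8]
opening: 0.0165
grip_force: 39.5
```

>>> send_rows([
  [3,[0,0,0],0],
  [3,[0,-0.1,0.5],0],
  [1,[0,0,0],0],
  [1,[0,0,0],0],
  [1,[0,0,0],0],
  [1,[0,0,0],0],
], newtons=60)

```text
t: 8.43
tool_pos: [0.4409, 0.0721, 0.0824]
tool_rot: [2.298, 2.14, 0.003]
contact_force: [5.7, -0.2, -3.9]
opening: 0.016
grip_force: 58.5
```

>>> send_rows([
  [1,[0,0.2,-1.5],0],
  [1,[0,0.3,-1.5],0],
  [1,[0,0.4,-1.4],0],
  [1,[0,0.5,-1.4],0],
  [1,[0,0.6,-1.4],0],
  [1,[0,0,0],0],
  [1,[0,0,0],0],
])

```text
t: 9.3
tool_pos: [0.4584, 0.0708, 0.154]
tool_rot: [-2.296, -2.139, 0.006]
contact_force: [-6.5, 0.2, -2.9]
opening: 0.0162
grip_force: 58.8
```

>>> send_rows([
  [1,[0,0.6,-1.4],0],
  [1,[0,0.8,-1.3],0],
  [1,[0,0.8,-1.2],0],
  [1,[0,0.9,-1.2],0],
  [1,[0,1.0,-1.1],0],
  [1,[0,0,0],0],
  [1,[0,0,0],0],
  [1,[0,0,0],0],
])

```text
t: 10.3
tool_pos: [0.5012, 0.0678, 0.2207]
tool_rot: [2.298, 2.142, 0.0]
contact_force: [-11.4, 1.3, 7.3]
opening: 0.016
grip_force: 59.1
```

Run:
```python
from h import *
im=ctrl.get_image("wrist"); s=ctrl.get_image("scene"); t=ctrl.get_image("top"); o=ctrl.get_obs()
cv2.imwrite("pics/f.png",np.hstack([cv2.resize(im["frame"][...,::-1],(400,300)),cv2.resize(s["frame"][150:330,200:440,::-1],(400,300))]))
print(o["tool_pos"],o["contact_force"],o["dq"],o["grip_force"],o["opening"])
h=o["tool_pos"][2]+.0187-.003-.085
a=np.arange(0,1,.001); print("lid deg from height",np.degrees(a[np.argmin(abs(.215*np.sin(a)+.018*np.cos(a)-h))]))
# lid surface tilt from scene depth
w=cloud(s);b=(w[...,2]>.12)&(w[...,2]<.26)&(w[...,0]>.5)&(w[...,0]<.7)&(w[...,1]>.12)&(w[...,1]<.2)&(s["frame"].min(-1)>110)
P=w[b];print(b.sum(),P.mean(0) if len(P) else 0)
if len(P)>20:
    n=np.linalg.svd(P-P.mean(0),full_matrices=False)[2][2]; print("normal",n*np.sign(n[2]),np.degrees(np.arccos(abs(n[2]))))
```

```text
[0.501226   0.06776668 0.22064195] [-11.19230301   0.39778718   7.18559012] [ 5.90486538e-04 -1.31602766e-03 -1.04661197e-03 -6.32711394e-04
 -8.16534461e-04  4.06112509e-05] 59.08999264240265 0.01620914955153359
lid deg from height 39.763270982079135
129 [0.54384864 0.15242389 0.2027632 ]
normal [ 0.56855904 -0.02411617  0.8222889 ] 34.68541810146189
```

View pics/f.png

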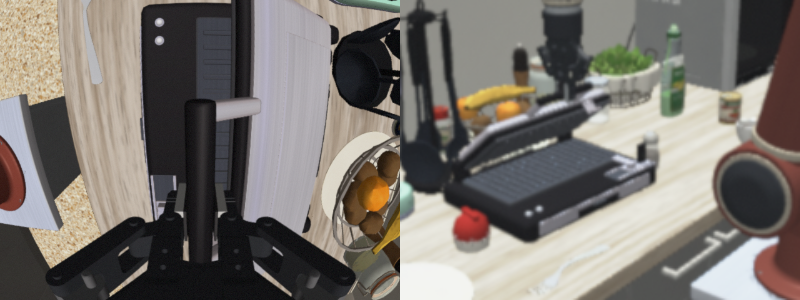

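>>> send_rows([
  [1,[0,-0.2,-0.2],0],
  [1,[0,0,0],0],
  [1,[0,0,0],0],
  [1,[0,0,0],0],
])

```text
t: 10.95
tool_pos: [0.4993, 0.0679, 0.2188]
tool_rot: [2.298, 2.141, 0.001]
contact_force: [-0.5, 0.6, -1.8]
opening: 0.0158
grip_force: 59.6
```

Run:
```python
from h import *
im=ctrl.get_image("wrist"); o=ctrl.get_obs()
v,u=np.mgrid[:480,:640]; a=np.stack([u-im["cx"],v-im["cy"]],-1); r=np.hypot(a[...,0],a[...,1])+1e-9; t=r/im["fx"]
z=im["range_z"]; d=np.dstack([a/r[...,None]*np.tan(t)[...,None],np.ones_like(r)])*z[...,None]
w=d@im["cam_to_world"][:3,:3].T+im["cam_to_world"][:3,3]
b=(z>0)&(u>425)&(u<500)&(v>40)&(v<260)&(im["frame"].min(-1)>100)
P=w[b]; print(b.sum(),P.min(0),P.max(0))
for _ in range(3):
    c=np.median(P,0); n=np.linalg.svd(P-P.mean(0),full_matrices=False)[2][2]; n*=np.sign(n[2]); e=(P-P.mean(0))@n; P=P[abs(e)<2*e.std()+1e-4]
print("normal",n,"tilt",np.degrees(np.arctan2(np.hypot(n[0],n[1]),n[2])),e.std())
print(o["tool_pos"],o["contact_force"],o["grip_force"],o["t"])
```

```text
16143 [0.5516071  0.05101663 0.14357539] [0.62256774 0.19320144 0.20063287]
normal [ 0.59625012 -0.04134713  0.80173326] tilt 36.704063716685084 0.0007620903205506169
[0.49923464 0.06791215 0.21870135] [-0.14260708  0.5608333  -2.68911413] 59.61912989616394 11.0
```

Run:
```python
from h import *
im=dict(np.load("w1.npz"))
v,u=np.mgrid[:480,:640]; a=np.stack([u-im["cx"],v-im["cy"]],-1); r=np.hypot(a[...,0],a[...,1])+1e-9; t=r/im["fx"]
z=im["range_z"]; d=np.dstack([a/r[...,None]*np.tan(t)[...,None],np.ones_like(r)])*z[...,None]
w=d@im["cam_to_world"][:3,:3].T+im["cam_to_world"][:3,3]
b=(z>0)&(u>415)&(u<540)&(v>40)&(v<240)&(im["frame"].min(-1)>100)
P=w[b]; print(b.sum(),P.mean(0),P.min(0),P.max(0))
A=np.c_[P[:,:2],np.ones(len(P))]; k=np.linalg.lstsq(A,P[:,2],rcond=None)[0]; print("slope deg in x,y",np.degrees(np.arctan(k[:2])))
```

```text
24579 [0.5523876  0.00590493 0.11023495] [ 0.50465626 -0.0714943   0.10649123] [0.61057447 0.08119322 0.11365078]
slope deg in x,y [0.53326673 0.22855804]
```

>>> send_rows([
  [1,[0,0.2,-0.2],0],
  [1,[0,0.2,-0.2],0],
  [1,[0,0,0],0],
  [1,[0,0,0],0],
  [1,[0,0,0],0],
  [1,[0,0,0],0],
])

```text
t: 11.75
tool_pos: [0.5026, 0.0677, 0.2222]
tool_rot: [-2.298, -2.141, 0.001]
contact_force: [-4.1, 0.8, -0.1]
opening: 0.016
grip_force: 59.7
```

Run:
```python
from h import *
im=ctrl.get_image("wrist")
v,u=np.mgrid[:480,:640]; a=np.stack([u-im["cx"],v-im["cy"]],-1); r=np.hypot(a[...,0],a[...,1])+1e-9; t=r/im["fx"]
z=im["range_z"]; d=np.dstack([a/r[...,None]*np.tan(t)[...,None],np.ones_like(r)])*z[...,None]
w=d@im["cam_to_world"][:3,:3].T+im["cam_to_world"][:3,3]
b=(z>0)&(u>425)&(u<500)&(v>40)&(v<260)&(im["frame"].min(-1)>100)
P=w[b]; A=np.c_[P[:,:2],np.ones(len(P))]; k=np.linalg.lstsq(A,P[:,2],rcond=None)[0]; tilt=np.degrees(np.arctan(np.hypot(*k[:2])))
o=ctrl.get_obs(); print(tilt,o["tool_pos"],o["contact_force"],o["grip_force"],abs(o["dq"]).max())
if 37<tilt<42 and abs(o["dq"]).max()<.02: print(ctrl.finish_job())
```

```text
37.983692130385165 [0.50263505 0.06765839 0.22223653] [-4.49245574  1.8190532  -0.60517565] 59.74137246608734 0.0017842415736756536
the job is handed in; nothing more can be done
None
```

I slid the lock fully open with the lid down, raised the lid by its handle, and handed the job in (no verdict came back) with the gripper holding it at rest at about 38–41° (35–45° allowed); the arm met none of the other things, though I didn't re-measure where they stand.

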